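# Square a wooden doming block in the toolmaker's vise

### The job

Set the wooden doming block in the vise for me: nudge it round on the vise bed until its sides are square to the jaws and one side lies flat against the fixed jaw, and only then slide the moving jaw up snug against the opposite side. Do not use the moving jaw to force the block round while it is still skewed, its corners bruise; keep the block down on the bed and wholly between the jaws, let go, and leave the jar, mallet, hex key and steel bench block where they are. I will tighten the jaw screw myself.

Things in the scene. Friction and masses are not known exactly. Their poses are not given: they have to be found in the camera images.
- vise: Screwless toolmaker's vise, bare steel, fixed. Body 130 mm wide (x), 290 long (y); bed (slotted, things slide over) 50 mm above the bench. Origin: centre of its underside. z up, y along the jaw travel towards the fixed jaw, x across. Fixed jaw: block at the +y end, 130 wide, 45 thick, 42 high above the bed, face at y = +100 mm. Toe clamps at y = +-85 stick out 32 mm beyond the sides, 37 mm high.
- fixed_face (a point): Middle of the bottom edge of the fixed jaw's face, at bed height (50 mm above the bench), 100 mm along +y from the vise's origin; axes as the vise.
- moving_jaw (a joint): Moving jaw, sliding along the vise's y. Value = clear opening between the jaw faces in m: 0 shut, 0.172 most open, 0.158 to 0.168 at the start. Slides by hand against about 5 N of friction (and 15 N s/m damping), stays where it is left, no spring or latch, cannot turn. On a block held square it reads the block's width.
- jaw_face (a point): On the moving jaw (130 mm wide, 55 mm thick, 42 mm high above the bed): middle of the bottom edge of its face (the face towards the fixed jaw), at bed height; axes as the vise.
- jaw_back (a point): Middle of the bottom edge of the moving jaw's flat back face, at bed height, 55 mm behind its front face (towards the vise's -y). The back face is 130 mm wide, 42 mm high, free to be pushed on; at the start 20 to 35 mm of bed lie behind it.
- doming_block: Pale hardwood doming block, 70 x 70 x 50 mm high, plain square sides, four round hollows (28, 23, 19, 15 mm) in its top; about 0.18 kg, friction on the steel about 0.35. Loose and skewed on the vise bed between the open jaws, nearer to the fixed one. Origin: centre of its underside; z up, x and y square to its sides. Any side may face the fixed jaw.
- jar: Bystander: glass jar with metal lid, 72 mm across, 85 mm high, standing on the bench beyond the vise; origin at the centre of its underside.
- hex_key: Bystander: L-shaped dark steel hex key, 150 x 50 mm, 10 mm thick, lying on the bench beyond the vise; origin in its long arm, on the bench.
- mallet: Bystander: rawhide mallet, 250 mm long, head 80 mm long and 48 mm across, lying on the bench on the robot's side of the vise; origin near the middle of its length, on the bench.
- bench_block: Bystander: flat steel bench block, 75 x 75 x 20 mm, lying on the bench past the fixed jaw's end of the vise; origin at the centre of its underside.

How it is judged:
By the outcome, as a careful person would: the job done as asked, in the order asked, and still so for the second after the job is handed in, with the robot touching nothing.
It also fails if it takes over 56 s, if anything falls off the work surface, if the arm or the gripper's body presses on something with over 40 N, if the wrist force passes 120 N, or if a joint passes its speed limit or range.

### The arm

A 6-joint arm with a two-finger parallel gripper is mounted at the origin on the work surface. World frame = base frame: x ahead of the robot, y to its left, z up, the work surface at z = 0. Lengths are in m, angles in degrees, forces in N, time in s.
With the tool pointing down it reaches from about 0.325 to 0.85 m from the base axis. Payload 15.5 kg.
Tool frame: the origin (TCP) lies between the finger pads; the fingertips stand 19 mm ahead of it and the grasp point (between the pads) is the TCP (ctrl.tip_reach is the distance from the TCP to the fingertips, in m); z points along the fingers, y is the line along which they close (so a half turn about z gives the same grasp; the last joint's range is limited). The gripper opens to 91 mm and grips with 3 to 60 N. Pads are 32 mm wide; open, the fingers measure 118 mm over their backs; the gripper's body (76 mm by 178 mm) begins 60 mm behind the grasp point.
Start: joints at [-80.873, 28.281, 77.091, -0, 74.628, -5.472], TCP at [0.158, -0.605, 0.233] pointing down, gripper open.
Joint ranges: [-166.48, 166.48], [-47.26, 123.95], [12.59, 153.08], [-70.14, 250.14], [6.76, 159.57], [-176.63, 176.63]. Speed limits (degrees/s): [108.29, 108.29, 147.25, 172.46, 172.46, 172.46].

### API

Orientations are given as a 3x3 rotation matrix whose columns are the frame's x, y, z axes.
In Python, from bench import ctrl gives the robot as it stands. Calls block until the motion is done:
- ctrl.goto(position, orientation): joint-space move of the TCP to a pose.
- ctrl.move_l(position, vel=0.15, ori=None, contact_N=None): straight line of the TCP; ori=None keeps the orientation; vel is the mean speed in m/s. With contact_N (N) it stops when the force on the tool has changed by that much, and returns True; else False.
- ctrl.movej(angles): joint-space move.
- ctrl.command_gripper(opening): opening from 0.0 (shut) to 1.0 (fully open); the grip force is fixed at half the most; returns when the fingers have stopped.
- ctrl.sleep(seconds).
- ctrl.ik(position, orientation): joint angles nearest the present ones, or None.
- ctrl.read_camera(name): name is "side" or "top" or "wrist"; returns the picture (480x640x3 uint8, blue, green, red); there is no depth.
- ctrl.camera_params(name): a dict with "fx", "fy", "cx", "cy" (pixels), "pose" (4x4, takes a point from camera to world coordinates); the wrist camera has in their place "T_tool_cam" (4x4, takes a point from camera to tool coordinates, whose origin is the TCP and whose axes are the flange's). Camera axes: x right, y up, looking along -z (the intrinsics and any distortion apply to the point x, -y, -z); pixel columns grow to the right and rows downward; lengths in m; the calibration is good to about 2 mm. The wrist camera is an equidistant fisheye: a pixel r from the principal point sees the ray r / f radians off the axis. A picture is of the moment at which its call begins: read the wrist's pose just before it. camera_params takes no time and is no camera call.
A pose or a line that the arm cannot do raises ctrl.MotionError and nothing moves.
- ctrl.sign_off(): hands the job in; it is judged then, once.
Trained networks look in the newest picture that a camera, given by its name, has taken for a name from the list of things; names that differ only in an ending like _2 or _b are one class to them, and where a whole thing is asked for, a point or a joint stands for the part that bears it (a point fixed in the world has none). Each returns a list of dicts, best first, with "score" (0 to 1); they miss things now and then, are a little off and sometimes report something else, mostly with a low value. They report only what shows in the picture. A call takes as long as a camera call.
- ctrl.find_in(camera, query): "bbox" ([centre column, centre row, width, height] in pixels, round what is visible of it).
Readings, each from a call of its own:
- ctrl.read_t(): time.
- ctrl.read_q(): joint angles.
- ctrl.read_dq(): joint speeds.
- ctrl.read_effort(): joint torques, N m.
- ctrl.read_tool_pos(): TCP position.
- ctrl.read_eef_rot(): TCP orientation.
- ctrl.read_contact_force(): force on the tool from outside, world axes, zero at the start.
- ctrl.read_wrist_torque(): the same for the moment, N m.
- ctrl.read_grip_width(): opening from 0.0 (shut) to 1.0 (fully open).
- ctrl.read_grasp_force(): force on a finger pad.
Only numpy, scipy, OpenCV 4.12 (cv2) and the standard library are available. Lean on these libraries where they do the work, as an engineer would, in place of code of your own. Each camera call takes 0.05 s, during which the arm holds its last target. There are 200 camera calls.

## Working session

There is one attempt and no reset: what is moved stays moved. The work goes in short steps, each a Python script; the robot and the scene stay as the last script left them, time stands still between calls to the robot, and variables do not carry over. Pictures are saved under pics/ and viewed, at most 10 in all, crops included, and the job is handed in when it is done.

```bash
ls; mkdir -p pics
python3 - <<'E'
from bench import ctrl
import cv2, numpy as np
np.set_printoptions(precision=4,suppress=True)
for c in ("top","side"):
    im=ctrl.read_camera(c); cv2.imwrite(f"pics/{c}0.png",im)
    p=ctrl.camera_params(c); print(c,{k:(np.array(v) if k=="pose" else v) for k,v in p.items()})
    for q in ("vise","moving_jaw","doming_block","jar","mallet","hex_key","bench_block"):
        print(q,[(np.round(d["bbox"]),round(d["score"],2)) for d in ctrl.find_in(c,q)[:2]])
print(ctrl.camera_params("wrist"), ctrl.read_t(), ctrl.read_eef_rot(), ctrl.tip_reach)
E
```

```text
bench.py
pics
top {'fx': 433.43072047052806, 'fy': 433.43072047052806, 'cx': 321.6825790262242, 'cy': 237.6424125369629, 'pose': array([[ 0.0276,  0.997 , -0.0719,  0.5561],
       [-0.9995,  0.0266, -0.0152,  0.0557],
       [-0.0133,  0.0722,  0.9973,  0.8314],
       [ 0.    ,  0.    ,  0.    ,  1.    ]])}
vise [(array([346., 256., 167., 110.]), 0.73)]
moving_jaw [(array([405., 257.,  36.,  77.]), 0.91)]
doming_block [(array([326., 258.,  55.,  54.]), 0.64)]
jar [(array([336., 179.,  40.,  50.]), 0.91)]
mallet [(array([348., 350., 140.,  48.]), 0.7)]
hex_key [(array([425., 170.,  76.,  31.]), 0.89), (array([402., 256.,  40.,  80.]), 0.64)]
bench_block [(array([227., 240.,  51.,  54.]), 0.97)]
side {'fx': 590.456911402876, 'fy': 590.456911402876, 'cx': 318.61867070591165, 'cy': 237.01939200291267, 'pose': array([[-0.8745,  0.3527, -0.333 ,  0.2448],
       [-0.485 , -0.6491,  0.586 ,  0.7057],
       [-0.0095,  0.674 ,  0.7387,  0.8784],
       [ 0.    ,  0.    ,  0.    ,  1.    ]])}
vise [(array([341., 244., 140., 151.]), 0.95)]
moving_jaw [(array([366., 197.,  72.,  51.]), 0.88)]
doming_block [(array([335., 239.,  55.,  49.]), 0.69), (array([269., 331.,  60.,  56.]), 0.65)]
jar [(array([274., 220.,  33.,  51.]), 0.75)]
mallet [(array([418., 282.,  75., 105.]), 0.9)]
hex_key [(array([310., 179.,  34.,  44.]), 0.67)]
bench_block [(array([268., 331.,  54.,  53.]), 0.89)]
{'fx': 371.64829954431775, 'fy': 371.64829954431775, 'cx': 316.0155001027064, 'cy': 230.43644251766412, 'T_tool_cam': array([[ 0.0006,  0.9678,  0.2519,  0.0708],
       [ 1.    , -0.0006,  0.    , -0.0007],
       [ 0.0002,  0.2519, -0.9678, -0.1514],
       [ 0.    ,  0.    ,  0.    ,  1.    ]])} 0.8 [[ 0.9677  0.252   0.    ]
 [ 0.252  -0.9677 -0.    ]
 [ 0.      0.     -1.    ]] 0.019
```

Run:
```python
import cv2
a=cv2.imread("pics/top0.png")[140:380,190:510]
cv2.imwrite("pics/topc.png",cv2.resize(a,(800,600),interpolation=cv2.INTER_CUBIC))
```

```text
(no output)
```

View pics/topc.png

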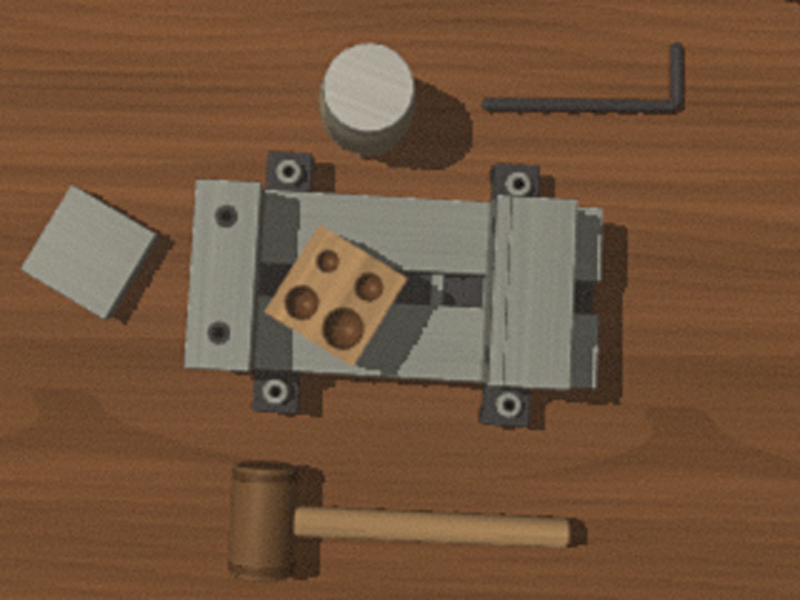

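```bash
cat > h.py <<'E'
from bench import ctrl
import cv2, numpy as np
np.set_printoptions(precision=4,suppress=True)
def R(yaw):  # tool down; tool y axis at 'yaw' degrees in world xy (x axis = y rotated +90... right-handed)
    c,s=np.cos(np.radians(yaw)),np.sin(np.radians(yaw))
    y=np.array([c,s,0]); z=np.array([0,0,-1.]); return np.column_stack([np.cross(y,z),y,z])
def ray(px,p,pose,fish=False):
    u,v=(px[0]-p["cx"])/p["fx"],(px[1]-p["cy"])/p["fy"]
    if fish:
        t=np.hypot(u,v); d=np.array([np.sin(t)*u/t,-np.sin(t)*v/t,-np.cos(t)])
    else: d=np.array([u,-v,-1.])
    return pose[:3,3],pose[:3,:3]@d
def at_z(px,p,pose,z,fish=False):
    o,d=ray(px,p,pose,fish); return (o+d*(z-o[2])/d[2])
def proj(X,p,pose,fish=False):
    q=(np.atleast_2d(X)-pose[:3,3])@pose[:3,:3]; x,y,z=q[:,0],-q[:,1],-q[:,2]
    if fish:
        r=np.hypot(x,y); k=np.arctan2(r,z)/np.maximum(r,1e-9)
    else: k=1/z
    return np.column_stack([p["cx"]+p["fx"]*k*x,p["cy"]+p["fy"]*k*y])
def wrist(name):
    T=np.eye(4); T[:3,:3]=ctrl.read_eef_rot(); T[:3,3]=ctrl.read_tool_pos()
    im=ctrl.read_camera("wrist"); cv2.imwrite(f"pics/{name}.png",im)
    T=T@np.array(ctrl.camera_params("wrist")["T_tool_cam"]); np.save(f"pics/{name}.npy",T); return im,T
E
python3 - <<'E'
from h import *
p=ctrl.camera_params("top"); P=np.array(p["pose"])
f=lambda x,y,z:at_z((190+x/2.5,140+y/2.5),p,P,z)
for n,z,l in [("block",.1,[(322,226),(406,281),(355,365),(266,312)]),("fix",.092,[(196,180),(262,184),(250,371),(185,367)]),("mj",.092,[(498,197),(577,200),(573,388),(487,384)]),("jar",.085,[(368,87)]),("mal",.04,[(262,520),(575,532)])]:
    print(n,[f(*q,z)[:2] for q in l])
for yaw in (0,180):
    print(yaw,ctrl.ik([.5,.04,.26],R(yaw)),ctrl.ik([.5,.04,.12],R(yaw+30)))
E
```

```text
block [array([0.621 , 0.0721]), array([0.5853, 0.0144]), array([0.528 , 0.0473]), array([0.5618, 0.1082])]
fix [array([0.6512, 0.1599]), array([0.6496, 0.1144]), array([0.5216, 0.1184]), array([0.5231, 0.1627])]
mj [array([ 0.6448, -0.0477]), array([ 0.6442, -0.1016]), array([ 0.5164, -0.1004]), array([ 0.5174, -0.0423])]
jar [array([0.7205, 0.0431])]
mal [array([0.4129, 0.1107]), array([ 0.4112, -0.1139])]
0 [-2.2501 16.6988 91.9398 -0.     71.3614 -2.2501] [ -2.2501  27.2621 101.7148  -0.      51.0231 -32.2501]
180 None [ -2.2501  27.2621 101.7148  -0.      51.0231 147.7499]
```

Run:
```python
from h import *
ctrl.goto([.58,.07,.26],R(0)); a,_=wrist("wa")
print([(np.round(d["bbox"]),d["score"]) for d in ctrl.find_in("wrist","doming_block")[:2]])
ctrl.move_l([.58,.0,.26]); b,_=wrist("wb"); print([(np.round(d["bbox"]),d["score"]) for d in ctrl.find_in("wrist","doming_block")[:2]],ctrl.read_t())
v=np.hstack([a,b]); 
for n,i in(("wa",a),("wb",b)): cv2.imwrite(f"pics/{n}c.png",cv2.resize(i,(800,600),interpolation=cv2.INTER_CUBIC))
```

```text
[(array([314., 223., 108., 108.]), 0.65)]
[(array([312., 147., 115., 107.]), 0.74)] 4.425
```

View pics/wac.png

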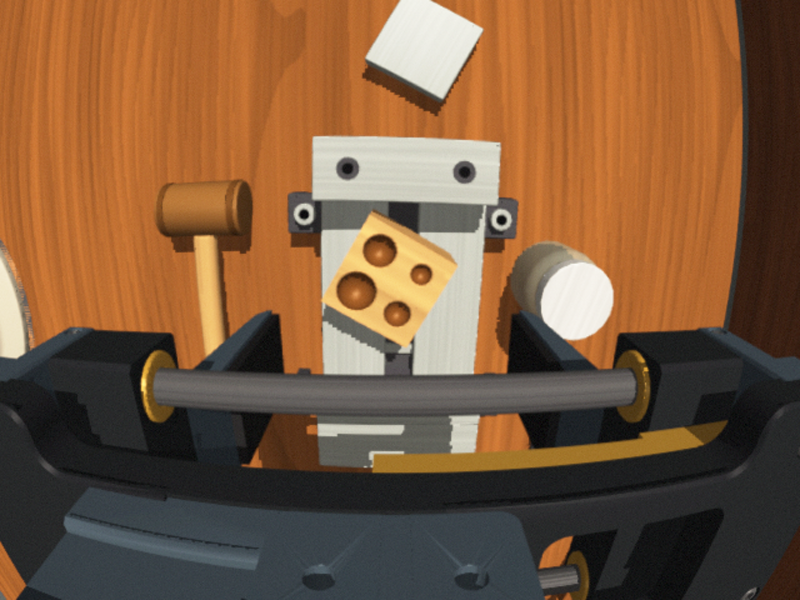

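View pics/wbc.png

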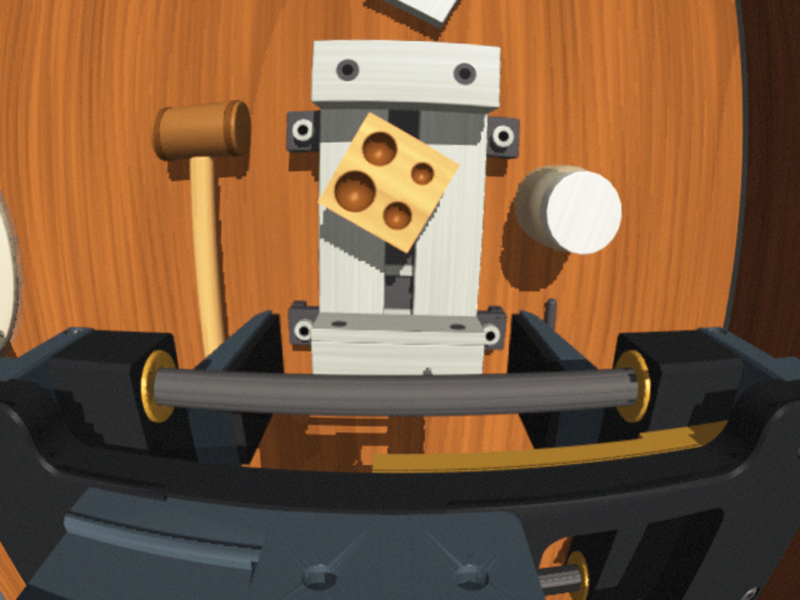

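Run:
```python
from h import *
p=ctrl.camera_params("wrist"); A=np.load("pics/wa.npy");B=np.load("pics/wb.npy")
def tri(a,b):
    M=[];r=[]
    for px,T in((a,A),(b,B)):
        o,d=ray(np.array(px)*.8,p,T,True); d/=np.linalg.norm(d); N=np.eye(3)-np.outer(d,d); M.append(N); r.append(N@o)
    return np.linalg.lstsq(np.vstack(M),np.hstack(r),rcond=None)[0]
C=np.array([tri(a,b) for a,b in [((375,211),(373,113)),((457,264),(459,165)),((404,349),(407,253)),((323,296),(319,203))]])
print("block tri",C,C.mean(0))
for T,l in ((A,[(375,211),(457,264),(404,349),(323,296)]),(B,[(373,113),(459,165),(407,253),(319,203)])):
    K=np.array([at_z(np.array(q)*.8,p,T,.1,True)[:2] for q in l]); e=np.roll(K,-1,0)-K
    print("z=.1",K.mean(0),np.degrees(np.arctan2(e[:,1],e[:,0])),np.linalg.norm(e,axis=1))
for T,l in ((A,[(313,202),(499,206)]),(B,[(313,101),(499,108)])):
    print("fix",[at_z(np.array(q)*.8,p,T,.092,True)[:2] for q in l])
print("fix tri",tri((313,202),(313,101)),tri((499,206),(499,108)))
print("mj",[at_z(np.array(q)*.8,p,B,.092,True)[:2] for q in ((313,330),(483,331))])
```

```text
block tri [[0.5653 0.1119 0.0861]
 [0.6234 0.0756 0.0941]
 [0.5871 0.0164 0.1052]
 [0.5259 0.0487 0.0811]] [0.5754 0.0632 0.0916]
z=.1 [0.5763 0.0646] [ -32.9299 -120.0703  145.1172   57.8633] [0.0668 0.0722 0.0695 0.0698]
z=.1 [0.5761 0.0628] [ -31.1894 -119.8558  149.7834   58.5923] [0.0669 0.0693 0.0687 0.0705]
fix [array([0.5233, 0.1193]), array([0.6525, 0.1168])]
fix [array([0.5238, 0.1208]), array([0.6514, 0.1167])]
fix tri [0.5248 0.1198 0.099 ] [0.652  0.1168 0.0916]
mj [array([ 0.5194, -0.0432]), array([ 0.6449, -0.0441])]
```

Run:
```python
from h import *
c=np.array([.576,.0635])
ctrl.goto([*c,.15],R(-31))
print("hit",ctrl.move_l([*c,.082],vel=.06,contact_N=6))
ctrl.command_gripper(0.0); print("grip",ctrl.read_grip_width()*91,ctrl.read_grasp_force(),ctrl.read_contact_force())
yaw=-1.6
for k in (.5,1):
    y=-31+(yaw+31)*k
    ctrl.move_l([.576+.008*k,.0635-.004*k,.082],vel=.01,ori=R(y))
print(ctrl.read_contact_force(),ctrl.read_tool_pos(),ctrl.read_t())
f0=ctrl.read_contact_force()
h=ctrl.move_l([.587,.095,.082],vel=.02,contact_N=8)
print(h,ctrl.read_tool_pos(),ctrl.read_contact_force(),ctrl.read_wrist_torque(),ctrl.read_grip_width()*91,ctrl.read_t())
```

```text
hit False
grip 69.82165844315692 29.92409884929657 [0.4712 0.3575 4.2109]
[-0.0036  1.0421  5.0366] [0.5841 0.0595 0.0822] 8.0583
True [0.5861 0.0847 0.0821] [ 0.3276 -0.922   5.6867] [-0.2021  0.0159 -0.0171] 69.7659726281208 9.2667
```

Run:
```python
from h import *
ctrl.command_gripper(1.0)
ctrl.move_l([.586,.0847,.15],vel=.15)
ctrl.move_l([.585,.010,.15],vel=.15); ctrl.command_gripper(.36)
ctrl.move_l([.585,.010,.076],vel=.1,contact_N=8)
for n in (10,18):
    h=ctrl.move_l([.587,.060,.076],vel=.02,contact_N=n)
    print(h,ctrl.read_tool_pos(),ctrl.read_contact_force(),ctrl.read_wrist_torque())
ctrl.move_l([.585,.012,.076],vel=.1); ctrl.move_l([.585,.0,.26],vel=.2)
im,T=wrist("wc"); cv2.imwrite("pics/wcc.png",cv2.resize(im[40:340,200:440],(640,800))[:600])
print(ctrl.read_tool_pos(),ctrl.read_t())
```

```text
True [0.5858 0.0303 0.0759] [-0.071  -4.6385  2.296 ] [-0.731  -0.1546 -0.0815]
True [0.5856 0.0303 0.0756] [-0.8038 -3.4064  1.9354] [-0.4452 -0.1676 -0.1418]
[0.5844 0.0002 0.2587] 16.0
```

View pics/wcc.png

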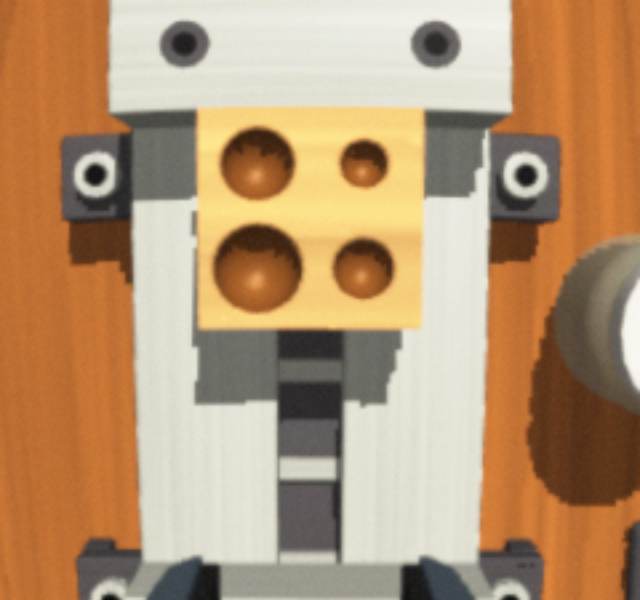

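Run:
```python
from h import *
p=ctrl.camera_params("wrist"); T=np.load("pics/wc.npy")
im=cv2.imread("pics/wc.png").astype(float)
s=im[:,:,0]  # blue: low on wood block, high/mid on steel
def edge(px,axis,half=6,sign=1):  # subpixel strongest gradient along rows(axis0)/cols(axis1)
    c,r=px; 
    pr=(s[r-half:r+half+1,c-1:c+2].mean(1) if axis==0 else s[r-1:r+2,c-half:c+half+1].mean(0))
    g=np.abs(np.diff(pr)); k=g.argmax(); w=g[max(k-1,0):k+2]; o=(w*np.arange(max(k-1,0),max(k-1,0)+len(w))).sum()/w.sum()-half+.5
    return (c,r+o) if axis==0 else (c+o,r)
def fit(pts,z):
    W=np.array([at_z(q,p,T,z,True)[:2] for q in pts]); vx,vy,x,y=cv2.fitLine(W.astype(np.float32),cv2.DIST_HUBER,0,1e-4,1e-4).ravel()
    return np.round([np.degrees(np.arctan2(vy,vx)),x,y],4)
f=lambda X,Y:(int(round(200+X/2.667)),int(round(40+Y/2.667)))
print("back",fit([edge(f(X,328),0) for X in list(range(205,275,6))+list(range(345,390,6))],.1))
print("front",fit([edge(f(X,108),0) for X in range(205,420,6)],.1))
print("left",fit([edge(f(197,Y),1) for Y in range(120,320,6)],.1))
print("right",fit([edge(f(423,Y),1) for Y in range(120,320,6)],.1))
print("jawL",fit([edge(f(X,114),0) for X in list(range(118,190,6))+list(range(432,505,6))],.092))
print("bedL",fit([edge(f(135,Y),1) for Y in range(290,500,6)],.05))
print("bedR",fit([edge(f(485,Y),1) for Y in range(290,500,6)],.05))
```

```text
back [-2.1635  0.577   0.0495]
front [-1.6062  0.5815  0.1187]
left [86.3844  0.5497  0.0785]
right [88.0888  0.6208  0.0853]
jawL [-1.5626  0.6092  0.1187]
bedL [88.431   0.5195  0.026 ]
bedR [88.5894  0.6487  0.0242]
```

Run:
```python
from h import *
o=R(-1.6)
ctrl.command_gripper(0.0)
ctrl.move_l([.5850,.012,.15],vel=.2); ctrl.move_l([.585,.012,.074],vel=.1,contact_N=8)
for n in (15,28):
    h=ctrl.move_l([.5862,.060,.074],vel=.02 if n==15 else .008,contact_N=n)
    print(h,ctrl.read_tool_pos(),ctrl.read_contact_force())
ctrl.move_l([.585,.012,.074],vel=.1); ctrl.move_l([.585,.0,.15],vel=.2)
ctrl.move_l([.5804,-.139,.15],vel=.2); ctrl.command_gripper(.5)
print("down",ctrl.move_l([.5804,-.139,.076],vel=.1,contact_N=8))
u=np.array([.028,1,0]); 
h=ctrl.move_l(np.array([.5804,-.139,.076])+u*.10,vel=.03,contact_N=20)
print(h,ctrl.read_tool_pos(),ctrl.read_contact_force(),ctrl.read_t())
```

```text
True [0.5853 0.0303 0.0739] [-0.5778 -4.5049  3.6792]
True [0.5852 0.0302 0.0736] [-0.2658 -3.5611  2.121 ]
down False
False [ 0.5833 -0.039   0.076 ] [ 0.3805 -4.5387 -0.6189] 27.2833
```

Run:
```python
from h import *
im,T=wrist("wd"); cv2.imwrite("pics/wdc.png",cv2.resize(im,(800,600))); print(ctrl.read_tool_pos())
u=np.array([.028,1,0]); p0=ctrl.read_tool_pos()
h=ctrl.move_l(p0+u*.02,vel=.015,contact_N=15)
print(h,ctrl.read_tool_pos(),ctrl.read_contact_force(),ctrl.read_t())
```

```text
[ 0.5833 -0.0391  0.076 ]
True [ 0.5837 -0.0247  0.0759] [-0.537  -3.1465  3.2828] 28.2917
```

View pics/wdc.png

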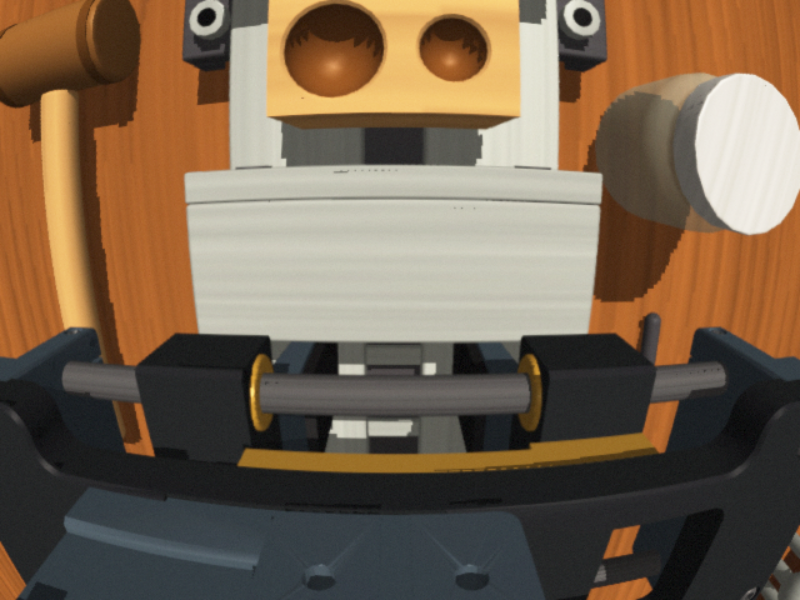

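Run:
```python
from h import *
p0=ctrl.read_tool_pos(); u=np.array([.028,1,0])
print(ctrl.move_l(p0+u*.01,vel=.008,contact_N=20),ctrl.read_tool_pos())
p1=ctrl.read_tool_pos(); ctrl.move_l(p1-u*.02,vel=.05); q=p1-u*.03
ctrl.move_l([q[0],q[1],.2],vel=.2); ctrl.move_l([.585,.03,.27],vel=.15)
im,T=wrist("we"); cv2.imwrite("pics/wec.png",cv2.resize(im[60:360,160:480],(640,600),interpolation=cv2.INTER_CUBIC)); print(ctrl.read_t())
```

```text
True [ 0.5836 -0.0248  0.0758]
31.05
```

View pics/wec.png

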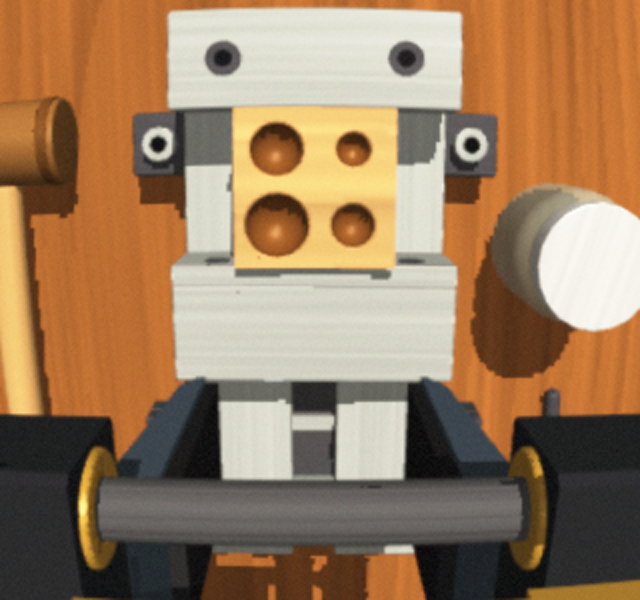

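The block sits square between both jaws (block roughly columns 233–397, rows 105–268). The moving jaw's face is up against its back side, the bystanders are in place and the gripper is clear.

```bash
python3 -c "
from bench import ctrl
print(ctrl.sign_off())"
```

```text
the job is handed in; nothing more can be done
None
```

The doming block is square and flat against the fixed jaw, the moving jaw is snug on its opposite side, the gripper is clear, and the job was handed in after about 31 s.

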